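# Snap the ring-holder plate onto its three-ball base

## Task

Pick the ring-holder plate off its wooden pad by its black block and set it on the blue three-ball base with its brass ring towards the base's red mark. Keeping it level, push it down past the sprung side noses until they snap over its edges and it sits fully home on all three balls, then bed it in with a steady push of about 10 N on its brass cap with closed fingers for a second, never pressing the cap harder than 20 N, and let go. Leave the mallet, mandrel, loose ring and jar where they are.

Things in the scene. Friction and masses are not known exactly. Their poses are not given: they have to be found in the camera images.
- plate: Loose ring-holder plate, 0.27 to 0.38 kg: aluminium slab 92 (x) x 92 (y, over its two rounded steel side edges) x 8 mm. Origin: centre of the slab's underside; z up, x towards the brass ring and a red mark on the slab's edge. Underneath, three pairs of pins, 6 mm deep, form grooves for the balls; on the pad the origin is 6 mm above the pad's top.
- seat: Fixed blue base, 130 (x) x 180 (y) x 12 mm; origin at the centre of its underside on the bench, z up, red mark near its +x edge. Three 16 mm steel balls (tops 26 mm high) 32 mm from its centre: one towards +x, two at 120 degrees from it. A dark steel block with two sprung noses stands along each y side.
- seat_home (a point): Where the plate's origin is when fully home, 28.5 mm above the seat's underside, the plate's x along the seat's x. The plate's edges meet the noses 11 mm above home; let go there it rests on them. 5 to 15 N of push, held level, gets it past (tilted, it jams on one side); 4.5 mm above home the noses snap over its edges and their springs pull it down.
- pad: Fixed wooden pad 140 (x) x 110 (y) x 20 mm; origin at the centre of its underside. The plate waits on it.
- mallet: Bystander: nylon-faced mallet lying on the bench, head 90 mm long and 34 mm thick (origin under the head's centre), wooden handle reaching 200 mm along its x.
- mandrel_stand: Bystander: steel ring mandrel standing upright, 150 mm high on a 68 mm foot; origin at the centre of its underside.
- ring_blank: Bystander: loose brass ring, 25 mm across, 7 mm high, lying flat; origin at the centre of its underside.
- jar: Bystander: amber glass jar with black cap, 54 mm across, 60 mm high; origin at the centre of its underside.
- nose_level (a point): Point on the seat's centre line at the height of the four sprung noses, 37 mm above its underside. The noses (10 mm steel balls, at x = +-22 mm) point inwards from two dark blocks, 57 to 83 mm either side in y, 76 mm long, 48 mm high with 50 mm high screw heads.
- cap: Brass push cap, 20 mm across, 4 mm high, fixed on top of the plate's black grip block; origin at its underside, 46 mm above the plate's origin, so its top is at 50 mm. The block, 44 (x) x 26 (y) x 38 mm high, stands on the slab's middle: grip it across y. From its +x face an 18 mm steel mandrel stub with a ring reaches 62 mm from the centre, axis 16 mm below the cap.
Mind the look-alikes: they are no part of the job. What is shaped like the plate but pink is not meant.

How it is judged (in metres and radians):
On the way, in this order (a step that is already met when the one before it is completed fails the run):
1. the plate is lifted clear of its pad (height (world z) of plate above 0.06 m), for 0.1 s.
2. the plate is home on the three balls and its cap is pushed steadily (5 to 17 N) (distance between plate and seat_home below 0.002 m and angle between the z axis of plate and the z axis of seat, either way round below 0.025 rad and contact force between the fingers and cap between 5 and 17 N), for 0.4 s.
At the end, for the whole second after the job is handed in: The plate rests home on the three balls (origin within 2 mm of the home point, tilt under 1.4 degrees, turned under 2 degrees), held down by the four noses, at rest and released (distance between plate and seat_home below 0.002 m and angle between the z axis of plate and the z axis of seat, either way round below 0.025 rad and angle between the x axis of plate and the x axis of seat, either way round below 0.035 rad and linear speed of plate below 0.02 m/s); the robot touches nothing.
It fails at once if the cap is pressed too hard (more than 25 N) (contact force between the fingers and cap above 25 N).
It fails at once if the plate is slammed or crushed onto the base (more than 200 N) (contact force between plate and seat above 200 N).
It fails at once if a bystander is disturbed (moved more than 15 mm) (distance of any of mallet, mandrel_stand, ring_blank, jar from where it was at the start of the episode above 0.015 m).
It also fails if it takes over 69 s, if anything falls off the work surface, if the arm or the gripper's body presses on something with over 40 N, if the wrist force passes 120 N, or if a joint passes its speed limit or range.

## Robot

A 6-joint arm with a two-finger parallel gripper is mounted at the origin on the work surface. World frame = base frame: x ahead of the robot, y to its left, z up, the work surface at z = 0. Lengths are in mm, angles in rad, forces in N, time in s.
With the tool pointing down it reaches from about 275 to 975 mm from the base axis. Payload 8.4 kg.
Tool frame: the origin (TCP) lies midway between the tips of the shut fingers; the grasp point (between the pads) lies 19 mm behind it; z points along the fingers, y is the line along which they close (so a half turn about z gives the same grasp; the last joint's range is limited). The gripper opens to 92 mm and grips with 3 to 60 N. Pads are 20 mm wide; open, the fingers measure 128 mm over their backs; the gripper's body (75 mm by 189 mm) begins 69 mm behind the grasp point.
Start: joints at [-1.217, 0.353, 1.633, -0, 1.155, -0.002], TCP at [217.711, -585.858, 214.583] pointing down, gripper open.
Joint ranges: [-2.63, 2.63], [-0.92, 2.1], [0.06, 2.66], [-1.3, 4.44], [0, 2.69], [-3.02, 3.02]. Speed limits (rad/s): [2.22, 2.22, 2.79, 3.14, 3.14, 3.14].

## Interface

Orientations are given as a unit quaternion [w, x, y, z].
In Python, from plant import env gives the robot as it stands.
- The arm moves only by the shell command python3 -m handwheel 'ROWS'. ROWS is JSON, a list of rows, each an object with "linear": the shift along the tool's x, y, z in cm, a list of three; "rot": the turn, a rotation vector about the tool's x, y, z in degrees, a list of three; "jaw": the finger opening in cm, from 0 to 9.19. A call has 1 to 8 rows; each row shifts and turns the commanded pose from where the row before left it, along the tool's axes as they then stand; what a row does not reach is not made up. A row lasts 1/8 s, in which the tool goes at most 62.5 mm and 10.7 degrees, less where a joint would pass 70% of its speed; a pose out of reach is approached as far as the arm can. A call with a gripper value outside its range is refused whole. The fingers move at their own pace and stop on an object; the grip force is fixed at half the most. Time passes only in rows, so rows that do not move let the fingers close. It gives the time, the measured TCP pose, the force, the opening and the grip force at its end, in the units of the state.
- env.read_state(): the state, without advancing time (a new reading comes with each control period).
- env.capture(name): name is "scene" or "side" or "wrist"; returns a dict with "image" (400x640x3 uint8, red, green, blue), "mtx" (3x3 intrinsics, pixels), "R" (3x3) and "t" (3): a world point X has camera coordinates R X + t. Camera axes: x right, y down, z forward; pixel columns grow to the right and rows downward; lengths in mm; the calibration is good to about 2 mm. A picture is of the moment at which its call begins. There is no depth.
- env.sign_off(): hands the job in; it is judged then, once.
The state is a dict: "time_s": time; "joint_pos": joint angles; "dq": joint speeds; "joint_torque": joint torques, N m; "tcp_pos": TCP position; "tool_rot": TCP orientation; "force": force on the tool from outside, world axes, zero at the start; "ft_torque": the same for the moment, N m; "opening": finger opening in mm; "finger_force": force on a finger pad.
Only numpy, scipy, OpenCV 4.12 (cv2) and the standard library are available. Lean on these libraries where they do the work, as an engineer would, in place of code of your own. Each camera call takes 0.05 s, during which the arm holds its last target. There are 200 camera calls.

## Working session

There is one attempt and no reset: what is moved stays moved. The work goes in short steps, Python scripts to look and compute and a shell command to move; the robot and the scene stay as the last step left them, time stands still between calls to the robot, and variables do not carry over. Pictures are saved under pics/ and viewed, at most 10 in all, crops included, and the job is handed in when it is done.

```bash
ls; mkdir -p pics; python3 - <<'E'
from plant import env
import cv2,pickle
s=env.read_state();print(s)
d={}
for n in("scene","side","wrist"):
    c=env.capture(n);d[n]=c;cv2.imwrite(f"pics/{n}0.png",c["image"][:,:,::-1])
    print(n,c["mtx"].tolist(),(-c["R"].T@c["t"]).round(1))
pickle.dump(d,open("c0.pkl","wb"))
E
```

```text
pics
{'time_s': 0.0, 'joint_pos': array([-1.21739571e+00,  3.53634074e-01,  1.63412067e+00,  1.63477097e-05,
        1.15517346e+00, -2.40687145e-03]), 'dq': array([-0.00088239, -0.00127669, -0.00078796, -0.00025439,  0.00242389,
       -0.00092169]), 'joint_torque': array([ 1.03707782e-03, -5.93848121e+01, -3.34210110e+01,  6.98806671e-02,
        2.35595775e-02, -1.75126115e-04]), 'tcp_pos': array([ 217.55185208, -585.40229613,  213.87823509]), 'tool_rot': array([-6.58824544e-04,  9.84217188e-01,  1.76963502e-01, -1.09231085e-04]), 'force': array([0.23256758, 1.0312526 , 0.512544  ]), 'ft_torque': array([ 0.03505927, -0.01422776,  0.0019752 ]), 'finger_force': 0.0, 'opening': 91.63439055729843}
scene [[430.89762430713, 0.0, 308.73021348979927], [0.0, 430.89762430713, 197.0041955663267], [0.0, 0.0, 1.0]] [1314.   590.2  784.1]
side [[414.6557160662353, 0.0, 318.3979878090255], [0.0, 414.6557160662353, 201.45351970441362], [0.0, 0.0, 1.0]] [370.6 730.7 557.8]
wrist [[323.71528742346453, 0.0, 320.4703631574459], [0.0, 323.71528742346453, 199.1207939517036], [0.0, 0.0, 1.0]] [ 280.2 -561.9  383.4]
```

View pics/scene0.png

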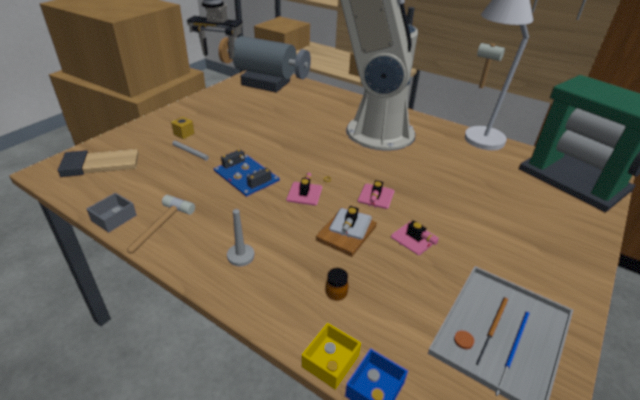

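View pics/side0.png

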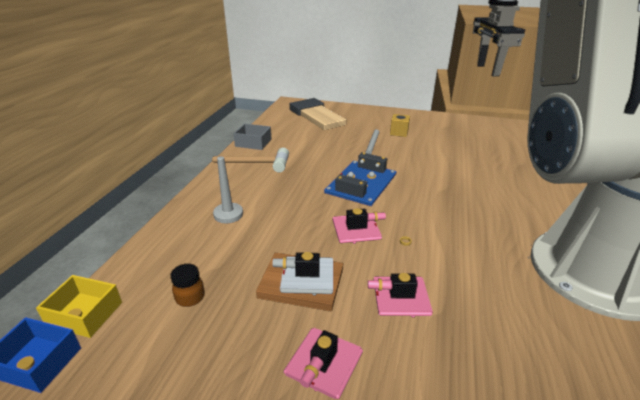

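The scene view shows the real (grey) plate on its pad, with the cap near (351,211) in scene and (307,257) in side. The blue base is near (246,173) in scene and (361,183) in side. The three pink ones are look-alikes. Next I'll get rough positions.

```bash
cat > h.py <<'E'
import numpy as np, cv2
def ray(c,uv,z):
    "world points on plane z for pixels uv (n,2)"
    uv=np.atleast_2d(np.array(uv,float)); R,t=c["R"],c["t"]
    d=np.c_[uv,np.ones(len(uv))]@np.linalg.inv(c["mtx"]).T@R
    o=-R.T@t
    return o+d*((z-o[2])/d[:,2])[:,None]
def proj(c,X):
    p=(np.atleast_2d(X)@c["R"].T+c["t"])@c["mtx"].T
    return p[:,:2]/p[:,2:]
def two(c1,u1,c2,u2):
    P=[c["mtx"]@np.c_[c["R"],c["t"]] for c in(c1,c2)]
    X=cv2.triangulatePoints(P[0],P[1],np.float64(u1).reshape(2,1),np.float64(u2).reshape(2,1))
    return (X[:3]/X[3]).ravel()
def cents(mask,amin=20):
    n,l,s,ce=cv2.connectedComponentsWithStats(mask.astype(np.uint8))
    return [(int(s[i,4]),ce[i].round(2).tolist()) for i in range(1,n) if s[i,4]>=amin]
E
python3 - <<'E'
import pickle;from h import *
d=pickle.load(open("c0.pkl","rb"));a,b=d["scene"],d["side"]
print("cap",two(a,(351,210),b,(307,257)))
print("ringend",two(a,(348,230),b,(279,263)))
for c,uv in((a,[(246,173),(214,174),(244,155),(279,177),(248,193)]),(b,[(361,183),(325,191),(371,202),(396,175),(352,163)])): print("base",ray(c,uv,12).round(0).tolist())
for n,p in dict(mallet=(178,205),mand=(240,257),jar=(337,290),ring=(327,180)).items(): print(n,ray(a,p,0).round())
w=d["wrist"];print(w["R"].round(3))
print("wrist",w["R"]@[217.5,-585.4,213.9]+w["t"])
E
```

```text
cap [536.38609487 192.22011231  72.56342393]
ringend [585.91103047 211.71787132  56.0997105 ]
base [[508.0, -203.0, 12.0], [572.0, -279.0, 12.0], [433.0, -279.0, 12.0], [463.0, -107.0, 12.0], [582.0, -129.0, 12.0]]
base [[506.0, -187.0, 12.0], [585.0, -124.0, 12.0], [467.0, -105.0, 12.0], [424.0, -254.0, 12.0], [550.0, -289.0, 12.0]]
mallet [[ 734. -263.    0.]]
mand [[782.  21.   0.]]
jar [[728. 275.   0.]]
ring [[373.  13.   0.]]
[[ 0.348 -0.937 -0.001]
 [-0.909 -0.338  0.243]
 [-0.228 -0.083 -0.97 ]]
wrist [  0.44088501  23.77575601 180.66921883]
```

View pics/wrist0.png

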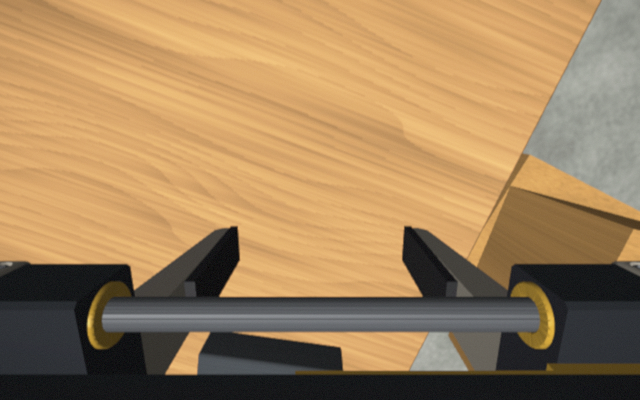

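The wrist view shows bare bench only, with the fingers at columns 237 and 405. The tool yaw (about 20°) already roughly matches the plate. First I'll look at the seat.

```bash
python3 -m handwheel '[{"linear":[4.3,-3.3,0],"rot":[0,0,0],"jaw":9.1},{"linear":[4.3,-3.3,0],"rot":[0,0,0],"jaw":9.1},{"linear":[4.3,-3.3,0],"rot":[0,0,0],"jaw":9.1},{"linear":[4.3,-3.3,0],"rot":[0,0,0],"jaw":9.1},{"linear":[4.3,-3.3,0],"rot":[0,0,0],"jaw":9.1},{"linear":[4.3,-3.3,0],"rot":[0,0,0],"jaw":9.1},{"linear":[4.3,-3.3,0],"rot":[0,0,0],"jaw":9.1},{"linear":[4.3,-3.3,0],"rot":[0,0,0],"jaw":9.1}]'; python3 - <<'E'
from plant import env
import cv2,pickle
c=env.capture("wrist");cv2.imwrite("pics/w1.png",c["image"][:,:,::-1]);pickle.dump(c,open("c1.pkl","wb"))
E
```

```text
time_s: 1.15
tcp_pos: [448.8, -217.0, 214.6]
tool_rot: [0.0, 0.984, 0.177, 0.0]
force: [0.0, -0.5, -0.4]
opening: 91.1
finger_force: 0.0
```

View pics/w1.png

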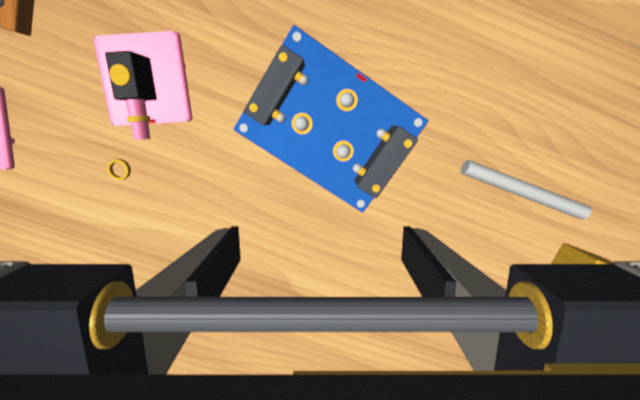

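The wrist view shows the seat well. Its corners are near (294,26), (428,122), (363,212) and (235,128). The red mark is at (362,77) and the balls are at (346,99), (302,124) and (343,151). The loose ring is at (119,170). Now I'll measure it.

```bash
cat > seat.py <<'E'
from plant import env
from h import *
import pickle
c=env.capture("wrist");im=c["image"];pickle.dump(c,open("c1.pkl","wb"))
print(env.read_state()["tcp_pos"])
hsv=cv2.cvtColor(im,cv2.COLOR_RGB2HSV)
H,S,V=cv2.split(hsv)
blue=((H>100)&(H<125)&(S>150)&(V>60)).astype(np.uint8)
n,l,s,ce=cv2.connectedComponentsWithStats(blue);k=1+np.argmax(s[1:,4])
cnt,_=cv2.findContours((l==k).astype(np.uint8),cv2.RETR_EXTERNAL,cv2.CHAIN_APPROX_NONE)
P=ray(c,max(cnt,key=len)[:,0,:],12)[:,:2].astype(np.float32)
r=cv2.minAreaRect(P);print("rect",r)
g=cv2.cvtColor(im,cv2.COLOR_RGB2GRAY)
# brass rims round balls (recess in base top)
red=((H<6)|(H>174))&(S>180)&(V>80)&(cv2.dilate((l==k).astype(np.uint8),np.ones((9,9)))>0)
print("red",[(a,ray(c,p,12)[0,:2].round(1)) for a,p in cents(red,8)])
brass=(H>12)&(H<30)&(S>130)&(V>100)
hull=np.zeros(g.shape,np.uint8);cv2.fillConvexPoly(hull,cv2.convexHull(max(cnt,key=len)),1)
for a,p in cents(cv2.morphologyEx((brass&(hull>0)).astype(np.uint8),cv2.MORPH_CLOSE,np.ones((5,5))),10): print("brass",a,p,ray(c,p,12)[0,:2].round(1))
grey=(S<60)&(V>90)&(hull>0)
for a,p in cents(grey,15): print("grey",a,p,ray(c,p,18)[0,:2].round(1))
E
python3 seat.py
```

```text
[ 450.10881569 -214.85374084  214.53080518]
rect ((508.5953063964844, -205.785400390625), (176.41329956054688, 126.90719604492188), 77.196044921875)
red [(21, array([ 567. , -219.5]))]
brass 64 [286.5, 61.5] [ 556.8 -133.5]
brass 55 [301.36, 80.51] [ 544.2 -154.9]
brass 153 [349.8, 104.18] [ 539.6 -213.3]
brass 58 [257.02, 111.74] [ 496.1 -119.7]
brass 49 [278.57, 118.14] [ 497.9 -144.4]
brass 138 [305.62, 127.11] [ 499.3 -176. ]
brass 51 [388.88, 141.0] [ 517.8 -269.6]
brass 137 [345.81, 153.72] [ 487.4 -229.2]
brass 49 [410.35, 147.29] [ 519.8 -295.3]
brass 45 [364.91, 175.53] [ 471.6 -259.2]
brass 45 [378.47, 191.93] [ 459.1 -281.6]
grey 62 [300.03, 40.94] [ 579.8 -141.1]
grey 1699 [276.7, 89.23] [ 526.1 -133.6]
grey 52 [307.23, 84.6] [ 542.  -162.7]
grey 144 [349.8, 103.68] [ 539.7 -212.7]
grey 50 [284.36, 121.42] [ 497.1 -152.2]
grey 134 [304.49, 127.13] [ 499.1 -175. ]
grey 54 [420.61, 126.39] [ 544.6 -294.8]
grey 50 [246.64, 131.5] [ 472.2 -116.5]
grey 54 [383.33, 137.17] [ 519.4 -260.9]
grey 1300 [388.69, 165.02] [ 492.9 -278.8]
grey 130 [345.95, 154.75] [ 486.8 -229.1]
grey 51 [359.43, 171.76] [ 474.2 -250.6]
grey 43 [363.12, 206.88] [ 437.2 -270.3]
```

The seat is consistent across four measures: centre (508.5, -205.8) and yaw -12.8°. Now the plate.

```bash
python3 -m handwheel '[{"linear":[2.3,-5,0],"rot":[0,0,0],"jaw":9.1},{"linear":[2.3,-5,0],"rot":[0,0,0],"jaw":9.1},{"linear":[2.3,-5,0],"rot":[0,0,0],"jaw":9.1},{"linear":[2.3,-5,0],"rot":[0,0,0],"jaw":9.1},{"linear":[2.3,-5,0],"rot":[0,0,0],"jaw":9.1},{"linear":[2.3,-5,0],"rot":[0,0,0],"jaw":9.1},{"linear":[2.3,-5,0],"rot":[0,0,0],"jaw":9.1},{"linear":[0,0,0],"rot":[0,0,0],"jaw":9.1}]'; python3 - <<'E'
from plant import env
import cv2,pickle
c=env.capture("wrist");cv2.imwrite("pics/w2.png",c["image"][:,:,::-1]);pickle.dump(c,open("c2.pkl","wb"))
E
```

```text
time_s: 2.25
tcp_pos: [477.4, 168.1, 214.4]
tool_rot: [-0.0, 0.984, 0.179, 0.0]
force: [-0.4, -0.7, 0.0]
opening: 91.2
finger_force: 0.0
```

View pics/w2.png

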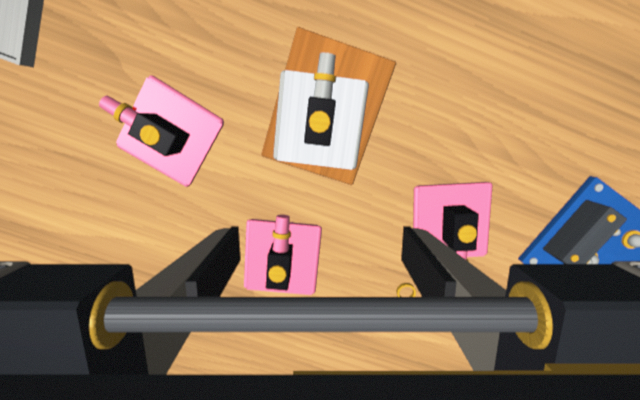

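The wrist view shows the plate: the cap is at (319,121), the ring at (325,76), and the slab corners run from about (280,70) to (360,170). It's well clear of the pink look-alikes.

```bash
cat > plate.py <<'E'
from h import *
import pickle
c=pickle.load(open("c2.pkl","rb"));im=c["image"];H,S,V=cv2.split(cv2.cvtColor(im,cv2.COLOR_RGB2HSV))
roi=np.zeros(H.shape,bool);roi[20:190,255:400]=1
brass=(H>15)&(H<32)&(S>150)&(V>130)&roi
for a,p in cents(brass,15): print("brass",a,p,"z76",ray(c,p,76)[0,:2].round(1),"z60",ray(c,p,60)[0,:2].round(1))
w=((S<60)&(V>130)&roi).astype(np.uint8);w[:90,312:340]*=(np.arange(90)[:,None]>84)
w=cv2.morphologyEx(w,cv2.MORPH_OPEN,np.ones((7,7)))
cnt,_=cv2.findContours(w,cv2.RETR_EXTERNAL,cv2.CHAIN_APPROX_NONE)
r=cv2.minAreaRect(ray(c,np.vstack(cnt)[:,0],34)[:,:2].astype(np.float32));print("slab",r)
k=((V<45)&roi).astype(np.uint8);k[:90]=0
cnt,_=cv2.findContours(k,cv2.RETR_EXTERNAL,cv2.CHAIN_APPROX_NONE)
q=max(cnt,key=cv2.contourArea)[:,0];print("blk",cv2.minAreaRect(ray(c,q,72)[:,:2].astype(np.float32)))
E
python3 plate.py
```

```text
brass 106 [324.0, 76.18] z76 [575. 202.] z60 [576.8 202.5]
brass 371 [318.98, 121.34] z76 [536.6 192.4] z60 [536.4 192.4]
slab ((536.4385375976562, 192.32159423828125), (92.33987426757812, 90.25093078613281), 13.573102951049805)
blk ((536.737060546875, 192.0792236328125), (40.69261932373047, 23.058191299438477), 13.51431655883789)
```

```bash
python3 -m handwheel '[{"linear":[0,0,0],"rot":[0,0,7],"jaw":7},{"linear":[3.1,-0.5,0],"rot":[0,0,0],"jaw":7},{"linear":[3.2,-0.5,0],"rot":[0,0,0],"jaw":7},{"linear":[0,0,6],"rot":[0,0,0],"jaw":7},{"linear":[0,0,0],"rot":[0,0,0],"jaw":7},{"linear":[0,0,0],"rot":[0,0,0],"jaw":7}]'; cat > st.py <<'E'
from plant import env
from scipy.spatial.transform import Rotation as R
import numpy as np,sys
s=env.read_state();q=s["tool_rot"];M=R.from_quat(np.r_[q[1:],q[0]]).as_matrix()
print("yaw",np.degrees(np.arctan2(M[1,0],M[0,0])).round(2),"tilt z",M[:2,2].round(4),"tcp",s["tcp_pos"].round(1),"F",s["force"].round(1),"open",s["opening"].round(1),"q",s["joint_pos"].round(2),s["time_s"])
if len(sys.argv)>1: print("tool delta mm",M.T@(np.array(sys.argv[1:4],float)-s["tcp_pos"]))
E
python3 st.py 536.5 192.3 39
```

```text
time_s: 3.05
tcp_pos: [536.5, 188.8, 155.8]
tool_rot: [0.0, 0.993, 0.116, 0.0]
force: [-0.3, -0.1, 0.6]
opening: 69.7
finger_force: 0.0Traceback (most recent call last):
  File "st.py", line 5, in <module>
    print("yaw",np.degrees(np.arctan2(M[1,0],M[0,0])).round(2),"tilt z",M[:2,2].round(4),"tcp",s["tcp_pos"].round(1),"F",s["force"].round(1),"open",s["opening"].round(1),"q",s["joint_pos"].round(2),s["time_s"])
                                                                                                                                                    ^^^^^^^^^^^^^^^^^^
AttributeError: 'float' object has no attribute 'round'
```

```bash
sed -i 's/s\["opening"\].round(1)/round(s["opening"],1)/' st.py; python3 st.py 536.5 192.3 39
```

```text
yaw 13.32 tilt z [ 0.0001 -0.0002] tcp [536.5 188.8 155.8] F [-0.3 -0.1  0.6] open 69.7 q [ 0.34  0.33  1.81 -0.    1.    1.67] 3.05
tool delta mm [  0.80711855  -3.39149118 116.77289903]
```

```bash
python3 -m handwheel '[{"linear":[0.1,-0.34,3],"rot":[0,0,0],"jaw":7},{"linear":[0,0,3],"rot":[0,0,0],"jaw":7},{"linear":[0,0,2],"rot":[0,0,0],"jaw":7},{"linear":[0,0,0],"rot":[0,0,0],"jaw":7}]';python3 st.py 536.5 192.3 39; python3 - <<'E'
from plant import env
import cv2
c=env.capture("wrist");cv2.imwrite("pics/w3.png",c["image"][:,:,::-1])
E
```

```text
time_s: 3.55
tcp_pos: [536.6, 193.2, 75.5]
tool_rot: [0.0, 0.993, 0.116, 0.0]
force: [-0.4, -0.4, 1.0]
opening: 69.7
finger_force: 0.0
yaw 13.37 tilt z [ 0.0002 -0.    ] tcp [536.6 193.2  75.5] F [-0.4 -0.4  1. ] open 69.7 q [ 0.34  0.44  1.86 -0.    0.84  1.68] 3.55
tool delta mm [-0.29716906  0.81431223 36.54803115]
```

View pics/w3.png

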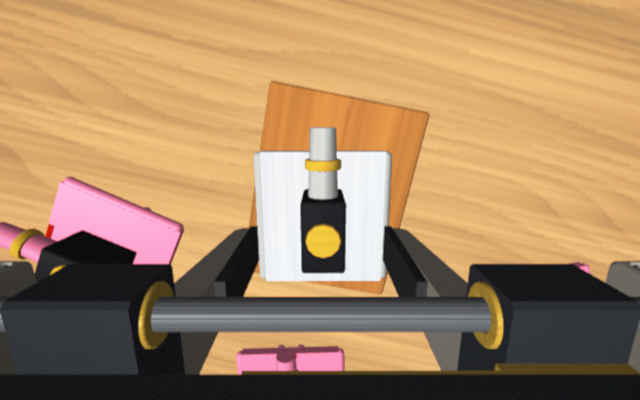

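The block sits centred between the fingers, with the cap at (323,241) and the fingers at 240 and 400. Next I'll descend and grip.

```bash
python3 -m handwheel '[{"linear":[0,0.05,2],"rot":[0,0,0],"jaw":7},{"linear":[0,0,1.5],"rot":[0,0,0],"jaw":7},{"linear":[0,0,0],"rot":[0,0,0],"jaw":4},{"linear":[0,0,0],"rot":[0,0,0],"jaw":1.5},{"linear":[0,0,0],"rot":[0,0,0],"jaw":1.5},{"linear":[0,0,0],"rot":[0,0,0],"jaw":1.5},{"linear":[0,0,0],"rot":[0,0,0],"jaw":1.5},{"linear":[0,0,0],"rot":[0,0,0],"jaw":1.5}]';python3 st.py
```

```text
time_s: 4.6
tcp_pos: [536.7, 193.0, 39.9]
tool_rot: [-0.0, 0.993, 0.117, 0.0]
force: [-0.9, -1.1, 3.3]
opening: 26.0
finger_force: 30.0
yaw 13.39 tilt z [0.0004 0.    ] tcp [536.7 193.   39.9] F [-0.9 -1.1  3.3] open 26.0 q [ 0.34  0.49  1.88 -0.    0.77  1.68] 4.6
```

```bash
python3 -m handwheel '[{"linear":[0,0,-1.5],"rot":[0,0,0],"jaw":1.5},{"linear":[0,0,-2.5],"rot":[0,0,0],"jaw":1.5},{"linear":[0,0,-3],"rot":[0,0,0],"jaw":1.5},{"linear":[0,0,-3],"rot":[0,0,0],"jaw":1.5},{"linear":[0,0,0],"rot":[0,0,0],"jaw":1.5},{"linear":[0,0,0],"rot":[0,0,0],"jaw":1.5}]'; python3 st.py
python3 -m handwheel '[{"linear":[-1.2,3.8,0],"rot":[0,0,0],"jaw":1.5},{"linear":[-1.6,5.1,0],"rot":[0,0,0],"jaw":1.5},{"linear":[-1.6,5.1,0],"rot":[0,0,0],"jaw":1.5},{"linear":[-1.6,5.1,0],"rot":[0,0,0],"jaw":1.5},{"linear":[-1.6,5.1,0],"rot":[0,0,0],"jaw":1.5},{"linear":[-1.6,5.1,0],"rot":[0,0,0],"jaw":1.5},{"linear":[-1.6,5.1,0],"rot":[0,0,0],"jaw":1.5},{"linear":[-1.2,3.8,0],"rot":[0,0,0],"jaw":1.5}]'
python3 -m handwheel '[{"linear":[0,0,0],"rot":[0,0,8.7],"jaw":1.5},{"linear":[0,0,0],"rot":[0,0,8.7],"jaw":1.5},{"linear":[0,0,0],"rot":[0,0,8.7],"jaw":1.5},{"linear":[0,0,0],"rot":[0,0,0],"jaw":1.5},{"linear":[0,0,0],"rot":[0,0,0],"jaw":1.5},{"linear":[0,0,0],"rot":[0,0,0],"jaw":1.5}]'; python3 st.py 508.5 -205.8 120
python3 - <<'E'
from plant import env
import cv2,pickle
d={}
for n in("scene","side","wrist"):
    c=env.capture(n);d[n]=c;cv2.imwrite(f"pics/{n}4.png",c["image"][:,:,::-1])
pickle.dump(d,open("c4.pkl","wb"))
E
```

```text
time_s: 5.35
tcp_pos: [535.8, 192.7, 138.8]
tool_rot: [0.0, 0.993, 0.117, -0.0]
force: [0.8, -0.2, -3.2]
opening: 26.3
finger_force: 30.0
yaw 13.39 tilt z [-0.001  -0.0003] tcp [535.8 192.7 138.8] F [ 0.8 -0.2 -3.2] open 26.3 q [0.34 0.35 1.82 0.   0.97 1.68] 5.35
time_s: 6.35
tcp_pos: [506.8, -208.2, 137.9]
tool_rot: [-0.001, 0.993, 0.116, -0.001]
force: [0.4, -0.1, -1.6]
opening: 25.9
finger_force: 30.0
time_s: 7.1
tcp_pos: [508.0, -206.3, 139.2]
tool_rot: [-0.0, 0.994, -0.11, -0.0]
force: [-0.2, -0.3, -2.6]
opening: 26.3
finger_force: 30.0
yaw -12.6 tilt z [-0.0006  0.0002] tcp [ 508.  -206.3  139.2] F [-0.2 -0.3 -2.6] open 26.3 q [-0.39  0.32  1.87 -0.    0.95  1.4 ] 7.1
tool delta mm [ 0.39895207 -0.60580592 19.2397447 ]
```

View pics/wrist4.png

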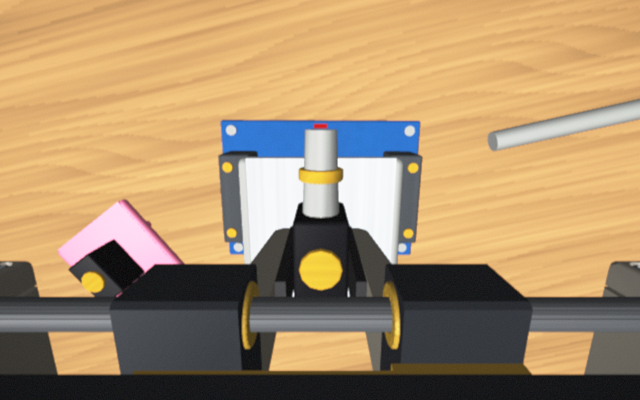

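The plate is held level over the base, with its ring pointing to the red mark at (320,126). The seat's corner screws are at (231,131), (410,131), (236,247) and (402,247), and the cap is at (321,270). I'll compare plate and seat in this same image.

```bash
python3 - <<'E'
from h import *;import pickle
c=pickle.load(open("c4.pkl","rb"))["wrist"];im=c["image"];H,S,V=cv2.split(cv2.cvtColor(im,cv2.COLOR_RGB2HSV))
brass=(H>15)&(H<32)&(S>150)&(V>130); br=brass.copy();br[:160]=0;br[292:]=0;br[:,:290]=0;br[:,350:]=0
for a,p in cents(br,30): print("brass",a,p,"z176",ray(c,p,175)[0,:2].round(1),"z159",ray(c,p,159)[0,:2].round(1))
blue=(H>100)&(H<125)&(S>150)&(V>60)
g=(S<60)&(V>110)
out=[]
for u,v in((231,131),(410,131),(236,247),(402,247)):
    m=np.zeros_like(g);m[v-8:v+9,u-8:u+9]=1
    a,p=max(cents(g&m,5));w=ray(c,p,13)[0,:2];print("screw",a,p,w.round(1));out.append(w)
print("centre",np.mean(out,0))
r=((H<6)|(H>174))&(S>160)&(V>80);r[:100]=0;r[160:]=0
for a,p in cents(r,5):print("red",a,p,ray(c,p,12)[0,:2])
w=((S<60)&(V>150)).astype(np.uint8);w[:140]=0;w[230:]=0;w[:,:240]=0;w[:,400:]=0
y,x=np.nonzero(w)
for v in(170,200,220):
    xs=np.nonzero(w[v])[0];print(v,xs.min(),xs.max(),ray(c,[(xs.min(),v),(xs.max(),v)],133)[:,:2].round(1).tolist())
E
```

```text
brass 458 [319.6, 176.23] z176 [ 550.3 -215.5] z159 [ 547.5 -214.9]
brass 1359 [320.13, 269.7] z176 [ 508.6 -206.4] z159 [ 500.8 -204.7]
screw 81 [230.54, 129.63] [ 581.1 -140.4]
screw 81 [409.17, 130.46] [ 545.4 -296.2]
screw 112 [239.34, 247.03] [ 471.2 -116.8]
screw 159 [399.26, 247.38] [ 436.6 -269.5]
centre [ 508.55390554 -205.74020213]
red 33 [320.0, 126.0] [ 566.63436351 -219.18224804]
170 240 399 [[556.0, -172.0], [536.9, -257.0]]
200 240 399 [[539.7, -167.3], [520.2, -254.3]]
220 242 398 [[528.1, -165.2], [508.7, -251.8]]
```

Cap and seat centre agree within 0.7 mm. I'll descend to just above the noses.

```bash
python3 -m handwheel '[{"linear":[0,-0.06,2],"rot":[0,0,0.2],"jaw":1.5},{"linear":[0,0,2.5],"rot":[0,0,0],"jaw":1.5},{"linear":[0,0,2],"rot":[0,0,0],"jaw":1.5},{"linear":[0,0,1.2],"rot":[0,0,0],"jaw":1.5},{"linear":[0,0,0],"rot":[0,0,0],"jaw":1.5},{"linear":[0,0,0],"rot":[0,0,0],"jaw":1.5}]'; python3 st.py 508.5 -205.8 42.5
```

```text
time_s: 8.0
tcp_pos: [508.8, -206.1, 63.3]
tool_rot: [0.0, 0.994, -0.112, 0.0]
force: [0.6, -0.8, -3.0]
opening: 26.0
finger_force: 30.0
yaw -12.91 tilt z [ 0.001  -0.0004] tcp [ 508.8 -206.1   63.3] F [ 0.6 -0.8 -3. ] open 26.0 q [-0.39  0.43  1.92  0.    0.79  1.41] 8.0
tool delta mm [-0.41223537 -0.18498273 20.76109757]
```

```bash
python3 -m handwheel '[{"linear":[0,0,0.4],"rot":[0,0,0],"jaw":1.5},{"linear":[0,0,0.4],"rot":[0,0,0],"jaw":1.5},{"linear":[0,0,0],"rot":[0,0,0],"jaw":1.5},{"linear":[0,0,0],"rot":[0,0,0],"jaw":1.5}]'; python3 -m handwheel '[{"linear":[0,0,0.2],"rot":[0,0,0],"jaw":1.5},{"linear":[0,0,0],"rot":[0,0,0],"jaw":1.5}]';python3 -m handwheel '[{"linear":[0,0,0.15],"rot":[0,0,0],"jaw":1.5},{"linear":[0,0,0],"rot":[0,0,0],"jaw":1.5}]'
```

```text
time_s: 8.5
tcp_pos: [508.3, -205.9, 54.6]
tool_rot: [-0.0, 0.994, -0.112, -0.0]
force: [0.5, 0.6, -3.0]
opening: 25.7
finger_force: 30.0
time_s: 8.75
tcp_pos: [508.5, -205.8, 52.7]
tool_rot: [-0.0, 0.994, -0.112, 0.0]
force: [0.3, 0.7, -0.3]
opening: 26.1
finger_force: 30.0
time_s: 9.0
tcp_pos: [508.9, -206.1, 51.7]
tool_rot: [0.0, 0.994, -0.112, 0.001]
force: [-0.5, 0.1, 4.3]
opening: 25.4
finger_force: 30.0
```

```bash
for i in 1 2; do python3 -m handwheel '[{"linear":[0,0,0.15],"rot":[0,0,0],"jaw":1.5},{"linear":[0,0,0],"rot":[0,0,0],"jaw":1.5}]' | grep -E 'tcp|force'; done
```

```text
tcp_pos: [509.2, -206.2, 50.1]
force: [1.4, -0.1, 2.4]
finger_force: 30.0
tcp_pos: [509.0, -206.1, 48.2]
force: [3.1, -0.8, -0.6]
finger_force: 30.0
```

```bash
python3 -m handwheel '[{"linear":[0,0,0.15],"rot":[0,0,0],"jaw":1.5},{"linear":[0,0,0],"rot":[0,0,0],"jaw":1.5}]' | grep -E 'tcp|force'
```

```text
tcp_pos: [508.4, -205.9, 46.2]
force: [3.4, -1.6, -3.9]
finger_force: 30.0
```

```bash
python3 -m handwheel '[{"linear":[0,0,0.15],"rot":[0,0,0],"jaw":1.5},{"linear":[0,0,0],"rot":[0,0,0],"jaw":1.5}]' | grep -E 'tcp|force'; python3 -m handwheel '[{"linear":[0,0,0.12],"rot":[0,0,0],"jaw":1.5},{"linear":[0,0,0],"rot":[0,0,0],"jaw":1.5}]' | grep -E 'tcp|force'; python3 -m handwheel '[{"linear":[0,0,0.06],"rot":[0,0,0],"jaw":1.5},{"linear":[0,0,0],"rot":[0,0,0],"jaw":1.5}]' | grep -E 'tcp|force'
```

```text
tcp_pos: [507.9, -205.7, 44.5]
force: [3.0, -1.5, -7.5]
finger_force: 30.0
tcp_pos: [507.6, -205.6, 43.3]
force: [1.3, -0.8, -8.1]
finger_force: 30.0
tcp_pos: [507.7, -205.6, 43.1]
force: [-0.9, 0.2, -4.9]
finger_force: 30.0
```

The noses are pulling it down and it's practically seated. I'll release with a limited opening, since the blocks stand on both sides, and rise straight up.

```bash
python3 -m handwheel '[{"linear":[0,0,0],"rot":[0,0,0],"jaw":4},{"linear":[0,0,0],"rot":[0,0,0],"jaw":4.8},{"linear":[0,0,0],"rot":[0,0,0],"jaw":4.8},{"linear":[0,0,0],"rot":[0,0,0],"jaw":4.8},{"linear":[0,0,-2],"rot":[0,0,0],"jaw":4.8},{"linear":[0,0,-4],"rot":[0,0,0],"jaw":4.8},{"linear":[0,0,-5],"rot":[0,0,0],"jaw":0},{"linear":[-4,0,0],"rot":[0,0,0],"jaw":0}]'; python3 - <<'E'
from plant import env
import cv2,pickle
d={}
for n in("scene","side","wrist"):
    c=env.capture(n);d[n]=c;cv2.imwrite(f"pics/{n}5.png",c["image"][:,:,::-1])
pickle.dump(d,open("c5.pkl","wb"))
E
python3 st.py
```

```text
time_s: 11.5
tcp_pos: [473.4, -198.5, 157.2]
tool_rot: [0.001, 0.994, -0.112, 0.004]
force: [-0.8, 0.4, 0.1]
opening: 30.5
finger_force: 0.0
yaw -12.93 tilt z [-0.0002  0.0001] tcp [ 468.1 -196.5  153.6] F [0.8 0.6 1. ] open 18.0 q [-0.4   0.24  1.94 -0.    0.96  1.4 ] 11.65
```

View pics/wrist5.png

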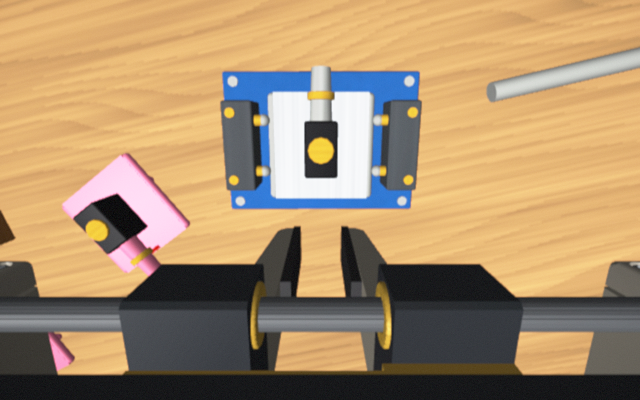

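The plate is released and lies level and square between the noses, with the cap at (321,151) and the slab from 268 to 373. I'll check its position.

```bash
python3 - <<'E'
from h import *;import pickle
d=pickle.load(open("c5.pkl","rb"));
c=d["wrist"];H,S,V=cv2.split(cv2.cvtColor(c["image"],cv2.COLOR_RGB2HSV))
b=(H>15)&(H<32)&(S>150)&(V>130);b[:,:295]=0;b[:,345:]=0;b[180:]=0
for a,p in cents(b,30): print(a,p,"z78.5",ray(c,p,78.5)[0,:2].round(1),"z62",ray(c,p,62)[0,:2].round(1))
w=((S<60)&(V>150)).astype(np.uint8);w[:90]=0;w[205:]=0;w[:,:262]=0;w[:,378:]=0
w=cv2.morphologyEx(w,cv2.MORPH_OPEN,np.ones((11,11)))
print("slab",cv2.minAreaRect(ray(c,np.argwhere(w)[:,::-1],36.5)[:,:2].astype(np.float32)))
# cap height from scene+side
C=[]
for n in("scene","side"):
    k=d[n];H,S,V=cv2.split(cv2.cvtColor(k["image"],cv2.COLOR_RGB2HSV))
    p0=proj(k,[508.5,-205.8,78.5])[0];m=np.zeros(H.shape,bool);u,v=p0.astype(int);m[v-9:v+10,u-9:u+10]=1
    q=cents((H>12)&(H<32)&(S>130)&(V>90)&m,4);print(n,p0.round(1),q)
E
python3 st.py 508.5 -206 90
```

```text
159 [319.83, 94.87] z78.5 [ 547.2 -214.2] z62 [ 548.2 -214.4]
552 [320.44, 150.25] z78.5 [ 508.5 -205.8] z62 [ 506.9 -205.4]
slab ((507.63934326171875, -205.43328857421875), (89.77384948730469, 91.08901977539062), 77.08274841308594)
scene [243.7 154.7] [(29, [244.59, 154.93])]
side [362.9 156.6] [(27, [362.59, 157.37])]
yaw -12.93 tilt z [-0.0002  0.0001] tcp [ 468.1 -196.5  153.6] F [0.8 0.6 1. ] open 18.0 q [-0.4   0.24  1.94 -0.    0.96  1.4 ] 11.65
tool delta mm [41.55232006  0.17690054 63.61837877]
```

```bash
python3 -m handwheel '[{"linear":[4.1,0,0],"rot":[0,0,0],"jaw":0},{"linear":[0,0,3],"rot":[0,0,0],"jaw":0},{"linear":[0,0,3],"rot":[0,0,0],"jaw":0},{"linear":[0,0,0],"rot":[0,0,0],"jaw":0},{"linear":[0,0,0],"rot":[0,0,0],"jaw":0},{"linear":[0,0,0],"rot":[0,0,0],"jaw":0}]'; python3 st.py 508.5 -205.8 78.5
```

```text
time_s: 12.4
tcp_pos: [510.2, -206.5, 94.5]
tool_rot: [0.0, 0.994, -0.112, 0.001]
force: [-0.0, 0.1, -0.4]
opening: 0.3
finger_force: 0.0
yaw -12.91 tilt z [ 0.0019 -0.0008] tcp [ 510.2 -206.5   94.5] F [-0.   0.1 -0.4] open 0.3 q [-0.39  0.38  1.9  -0.    0.86  1.41] 12.4
tool delta mm [-1.88147033 -0.25062282 15.9804324 ]
```

```bash
python3 -m handwheel '[{"linear":[-0.1,0,0.7],"rot":[0,0,0],"jaw":0},{"linear":[0,0,0.4],"rot":[0,0,0],"jaw":0},{"linear":[0,0,0.2],"rot":[0,0,0],"jaw":0},{"linear":[0,0,0],"rot":[0,0,0],"jaw":0},{"linear":[0,0,0],"rot":[0,0,0],"jaw":0}]';python3 -m handwheel '[{"linear":[0,0,0.1],"rot":[0,0,0],"jaw":0},{"linear":[0,0,0],"rot":[0,0,0],"jaw":0}]' | grep -E "tcp|force"
```

```text
time_s: 13.02
tcp_pos: [508.4, -205.9, 80.3]
tool_rot: [0.0, 0.994, -0.112, 0.0]
force: [0.4, -0.4, -0.4]
opening: 0.5
finger_force: 0.0
tcp_pos: [508.4, -205.9, 79.3]
force: [0.5, -1.0, -0.1]
finger_force: 0.0
```

```bash
python3 -m handwheel '[{"linear":[0,0,0.05],"rot":[0,0,0],"jaw":0},{"linear":[0,0,0],"rot":[0,0,0],"jaw":0}]' | grep -E "tcp|force"
```

```text
tcp_pos: [508.5, -205.9, 79.1]
force: [-1.0, 0.7, 4.0]
finger_force: 2.3
```

```bash
python3 -m handwheel '[{"linear":[0,0,0.03],"rot":[0,0,0],"jaw":0},{"linear":[0,0,0],"rot":[0,0,0],"jaw":0}]' | grep -E "tcp|force"
```

```text
tcp_pos: [508.5, -206.0, 79.0]
force: [-1.4, 0.1, 7.5]
finger_force: 3.8
```

```bash
python3 -m handwheel '[{"linear":[0,0,0.02],"rot":[0,0,0],"jaw":0},{"linear":[0,0,0],"rot":[0,0,0],"jaw":0}]' | grep -E "tcp|force"
```

```text
tcp_pos: [508.5, -206.0, 79.0]
force: [-2.2, -0.1, 9.7]
finger_force: 4.7
```

About 10 N, and the fingers stop at the right height. I'll hold for a second, then rise.

```bash
python3 -m handwheel '[{"linear":[0,0,0],"rot":[0,0,0],"jaw":0},{"linear":[0,0,0],"rot":[0,0,0],"jaw":0},{"linear":[0,0,0],"rot":[0,0,0],"jaw":0},{"linear":[0,0,0],"rot":[0,0,0],"jaw":0},{"linear":[0,0,0],"rot":[0,0,0],"jaw":0},{"linear":[0,0,0],"rot":[0,0,0],"jaw":0},{"linear":[0,0,0],"rot":[0,0,0],"jaw":0},{"linear":[0,0,0],"rot":[0,0,0],"jaw":0}]' | grep -E "tcp|force"
python3 -m handwheel '[{"linear":[0,0,-1],"rot":[0,0,0],"jaw":0},{"linear":[0,0,-3],"rot":[0,0,0],"jaw":0},{"linear":[0,0,-4],"rot":[0,0,0],"jaw":0},{"linear":[-4,0,0],"rot":[0,0,0],"jaw":0},{"linear":[0,0,0],"rot":[0,0,0],"jaw":0},{"linear":[0,0,0],"rot":[0,0,0],"jaw":0},{"linear":[0,0,0],"rot":[0,0,0],"jaw":0}]'
python3 - <<'E'
from plant import env
from h import *
c=env.capture("wrist");H,S,V=cv2.split(cv2.cvtColor(c["image"],cv2.COLOR_RGB2HSV))
b=(H>15)&(H<32)&(S>150)&(V>130);b[:,:295]=0;b[:,345:]=0;b[180:]=0
for a,p in cents(b,30): print(a,p,"z78.5",ray(c,p,78.5)[0,:2].round(1),"z62",ray(c,p,62)[0,:2].round(1))
s=env.capture("side");cv2.imwrite("pics/side6.png",cv2.resize(s["image"][110:230,290:450,::-1],None,fx=4,fy=4,interpolation=2))
E
```

```text
tcp_pos: [508.6, -206.0, 79.0]
force: [-2.6, 1.2, 10.0]
finger_force: 4.7
time_s: 15.9
tcp_pos: [470.0, -197.1, 158.2]
tool_rot: [0.0, 0.994, -0.112, 0.0]
force: [-1.6, 0.2, -0.0]
opening: 0.2
finger_force: 0.0
146 [319.36, 100.64] z78.5 [ 547.5 -214.2] z62 [ 548.3 -214.3]
530 [320.2, 154.73] z78.5 [ 508.6 -205.9] z62 [ 506.9 -205.5]
```

View pics/side6.png

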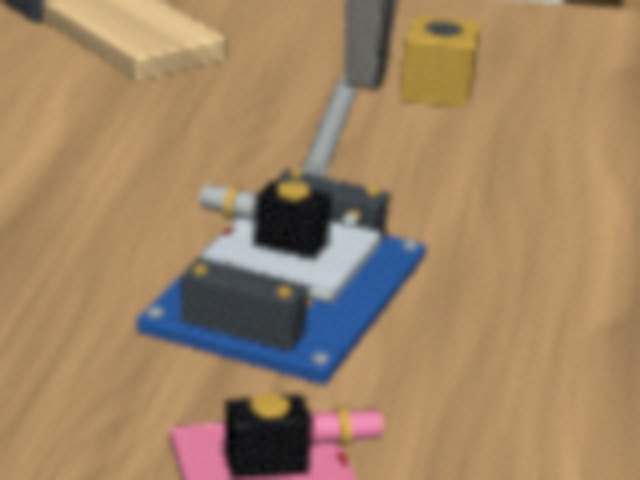

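The side view shows the plate low and level between the blocks, with the ring on the red-mark side and the gripper clear above it. I'm handing the job in.

```bash
python3 -c "
from plant import env
print(env.sign_off())"
```

```text
the job is handed in; nothing more can be done
None
```

The plate is snapped home on the three balls with its ring towards the red mark, its cap was pushed at about 10 N for over a second, the gripper is clear, and the job is handed in (the hand-in returned no verdict).

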